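# Re-seat three swapped breathing-circuit parts on their docks

### The job

On this anaesthetic-machine service bench the pressure gauge, the flow valve (clear dome) and the relief valve (black knob) were put back on each other's docks. Using the empty steel spare tray to park one on the way, get each onto its own dock, flat inside the recess and released: the gauge on the round dock, the flow valve on the dock with two steel ports, the relief valve on the dock with one wide black port. They are clean, delicate parts: keep them upright, set them down rather than drop them, never put them on the bare bench, and leave the jar, screwdriver and collar alone.

Things in the scene. Friction and masses are not known exactly. Their poses are not given: they have to be found in the camera images.
- gauge: pressure gauge, upright: a squat round light-blue housing 60 mm in diameter with a white dial, ticks and needle on top; housing from 20 to 56 mm above its underside, a 36 mm neck below it, and a steel foot 56 mm in diameter and 8 mm thick. 58 mm tall, about 0.22 kg. Origin: centre of the foot's underside, z up
- flow_valve: flow valve, upright: an aluminium drum 46 mm in diameter from 8 to 34 mm above its underside, topped by a pale clear rounded dome (44 mm in diameter, up to 58 mm) over a white disc; aluminium foot 56 mm in diameter and 8 mm thick. About 0.18 kg. Origin: centre of the foot's underside, z up
- relief_valve: relief valve, upright: a black ribbed knob 43 mm in diameter over the ribs, from 24 to 58 mm above its underside, with a small steel disc on top; a 28 mm steel stem below it and a steel foot 56 mm in diameter and 8 mm thick. About 0.20 kg. Origin: centre of the foot's underside, z up
- round_dock: dock with a round outline: white round block 108 mm in diameter, no ports. Round flat recess 76 mm across, 6 mm deep: floor 20 mm, rim top 26 mm above the bench. Fixed. Origin: centre of the block's underside (at bench level), under the recess's centre; z up
- two_port_dock: dock with two steel ports: white square block 108 x 108 mm, with two steel hose ports 22 mm in diameter sticking 32 mm out of its +x side. Round flat recess 76 mm across, 6 mm deep: floor 20 mm, rim top 26 mm above the bench. Fixed. Origin: centre of the block's underside (at bench level), under the recess's centre; z up
- one_port_dock: dock with one wide black port: white square block 108 x 108 mm, with one black hose port 32 to 35 mm in diameter sticking 32 mm out of its +x side (its top 35 mm above the bench). Round flat recess 76 mm across, 6 mm deep: floor 20 mm, rim top 26 mm above the bench. Fixed. Origin: centre of the block's underside (at bench level), under the recess's centre; z up
- spare_tray: spare tray: shallow steel tray 130 (x) x 116 (y) mm on a rubber block, empty at the start; inside 118 x 104 mm, floor 20 mm and rim 28 mm above the bench. Fixed to the bench. Origin: centre of the underside, on the bench; z up
- jar: bystander: closed round jar with white cap, 56 mm in diameter, 75 mm tall, standing. Origin: centre of its underside
- screwdriver: bystander: screwdriver with black handle, 190 mm long, lying on the bench, up to 26 mm thick. Origin: middle of its length, at bench level; x towards the blade
- collar: bystander: grey plastic collar, an upright open ring 52 mm in outer diameter and 30 mm tall. Origin: centre of its underside
Mind the look-alikes: they are no part of the job. Leave any pink look-alike of the relief_valve alone. What is shaped like the flow_valve but pink is not meant.

How it is judged:
By the outcome, as a careful person would: the job done as asked, in the order asked, and still so for the second after the job is handed in, with the robot touching nothing.
It also fails if it takes over 99 s, if anything falls off the work surface, if the arm or the gripper's body presses on something with over 40 N, if the wrist force passes 120 N, or if a joint passes its speed limit or range.

### The arm

A 7-joint arm with a two-finger parallel gripper is mounted at the origin on the work surface. World frame = base frame: x ahead of the robot, y to its left, z up, the work surface at z = 0. Lengths are in m, angles in rad, forces in N, time in s.
With the tool pointing down it reaches from about 0.4 to 0.85 m from the base axis. Payload 10.4 kg.
Tool frame: the origin (TCP) lies at the very end of the fingers, on their centre line; the grasp point (between the pads) lies 19 mm behind it; z points along the fingers, y is the line along which they close (so a half turn about z gives the same grasp; the last joint's range is limited). The gripper opens to 85 mm and grips with 20 to 120 N. Pads are 22 mm wide; open, the fingers measure 114 mm over their backs; the gripper's body (76 mm by 85 mm) begins 54 mm behind the grasp point. The pads swing forward as they close: fully open they stand 13 mm farther back than shut.
Start: joints at [1.28, 0.332, -0.065, 1.46, 0.022, 1.35, -0.088], TCP at [0.165, -0.603, 0.231] pointing down, gripper open.
Joint ranges: [-2.6, 2.6], [-0.5, 2.12], [-1.47, 1.34], [0.16, 2.42], [-1.27, 4.41], [0.06, 2.06], [-2.6, 2.6]. Speed limits (rad/s): [2.22, 2.22, 2.79, 2.79, 3.14, 3.14, 3.14].

### API

Orientations are given as a unit quaternion [x, y, z, w].
In Python, from workcell import manip gives the robot as it stands.
- The arm moves only by the tool shift_gripper, called after "Call:" as name(argument=value, ...), one argument or row to a line, values as JSON. Schema: {"type":"object","properties":{"rows":{"type":"array","items":{"type":"number"},"minItems":7,"maxItems":140},"clamp_n":{"type":"number"},"only":{"type":"string"},"quiet":{"type":"boolean"},"lines":{"type":"string"}},"required":["rows"],"additionalProperties":false}. rows is one flat list of numbers that holds 1 to 20 rows one after another, with no inner brackets; each row has 7 numbers: a rotation vector rx, ry, rz in units of 0.05 rad, then dx, dy, dz in units of 100 mm, then the opening from 0.0 (shut) to 1.0 (fully open); each row is the pose to reach, as a shift and turn from the pose commanded when the call began, along the tool's axes at that moment; what a row does not reach only later rows make up. A row lasts 1/8 s, in which the tool goes at most 0.0625 m and 0.188 rad, less where a joint would pass 70% of its speed; a pose out of reach is approached as far as the arm can. The fingers move at their own pace and stop on an object; clamp_n is the grip in N (left out, the last holds). Time passes only in rows, so rows that do not move let the fingers close. The tool returns the time, the measured TCP pose, the force, the opening and the grip force at its end. only (a regular expression) keeps the lines of the reply that match it, lines (a string "A,B") keeps lines A to B, and quiet returns only ok. Input that does not fit is refused with a message, and nothing moves.
- manip.get_obs(): the state, without advancing time (a new reading comes with each control period).
- manip.camera(name): name is "scene" or "top" or "wrist"; returns the picture (480x640x3 uint8, blue, green, red); there is no depth.
- manip.calibration(name): a dict with "fx", "fy", "cx", "cy" (pixels), "world_from_camera" (4x4, takes a point from camera to world coordinates); the wrist camera has in their place "tool_from_camera" (4x4, takes a point from camera to tool coordinates, whose origin is the TCP and whose axes are the flange's). Camera axes: x right, y up, looking along -z (the intrinsics and any distortion apply to the point x, -y, -z); pixel columns grow to the right and rows downward; lengths in m; the calibration is good to about 2 mm. A picture is of the moment at which its call begins: read the wrist's pose just before it. calibration takes no time and is no camera call.
- manip.hand_in(): hands the job in; it is judged then, once.
Trained networks look in the newest picture that a camera, given by its name, has taken for a name from the list of things; names that differ only in an ending like _2 or _b are one class to them, and where a whole thing is asked for, a point or a joint stands for the part that bears it (a point fixed in the world has none). Each returns a list of dicts, best first, with "confidence" (0 to 1); they miss things now and then, are a little off and sometimes report something else, mostly with a low value. They report only what shows in the picture. A call takes as long as a camera call. They do not tell look-alikes from the thing itself.
- manip.outline_of(camera, thing): "mask" (480x640 bool, what is visible of it) and "bbox" ([left, top, right, bottom] in pixels, round what is visible of it).
The state is a dict: "clock": time; "joint_pos": joint angles; "joint_velocities": joint speeds; "tau": joint torques, N m; "position": TCP position; "ee_rot": TCP orientation; "ft_force": force on the tool from outside, world axes, zero at the start; "torque": the same for the moment, N m; "grip_width": opening from 0.0 (shut) to 1.0 (fully open); "grasp_force": force on a finger pad.
Only numpy, scipy, OpenCV 4.12 (cv2) and the standard library are available. Lean on these libraries where they do the work, as an engineer would, in place of code of your own. Each camera call takes 0.05 s, during which the arm holds its last target. There are 200 camera calls.

## Working session

There is one attempt and no reset: what is moved stays moved. The work goes in short steps, Python scripts to look and compute and a tool call to move; the robot and the scene stay as the last step left them, time stands still between calls to the robot, and variables do not carry over. Pictures are saved under pics/ and viewed, at most 14 in all, crops included, and the job is handed in when it is done.

```bash
mkdir -p pics; cat > h.py <<'E'
from workcell import manip
import numpy as np, cv2
from scipy.spatial.transform import Rotation as R
def ray(cam,u,v,z,obs=None):
    c=manip.calibration(cam)
    T=np.array(c["world_from_camera"]) if "world_from_camera" in c else None
    if T is None:
        o=obs or manip.get_obs(); W=np.eye(4); W[:3,:3]=R.from_quat(o["ee_rot"]).as_matrix(); W[:3,3]=o["position"]; T=W@np.array(c["tool_from_camera"])
    d=T[:3,:3]@np.array([(u-c["cx"])/c["fx"],-(v-c["cy"])/c["fy"],-1]); p=T[:3,3]
    return (p+d*(z-p[2])/d[2])
E
python3 - <<'E'
from h import *
o=manip.get_obs(); print(o)
for n in ["top","scene"]:
    cv2.imwrite(f"pics/{n}0.png",manip.camera(n)); c=manip.calibration(n); print(n,{k:np.round(v,3).tolist() for k,v in c.items()})
print(manip.calibration("wrist"))
H=dict(gauge=.056,flow_valve=.05,relief_valve=.058,round_dock=.026,two_port_dock=.026,one_port_dock=.026,spare_tray=.028,jar=.075,screwdriver=.013,collar=.03)
for t,z in H.items():
    for r in manip.outline_of("top",t)[:3]:
        b=r["bbox"]; u,v=(b[0]+b[2])/2,(b[1]+b[3])/2
        print(t,round(r["confidence"],2),np.round(b),np.round(ray("top",u,v,z),3))
E
```

```text
{'clock': 0.0, 'joint_pos': array([ 1.28042043,  0.33282568, -0.06468731,  1.46094011,  0.02162557,
        1.34990711, -0.08847116]), 'joint_velocities': array([ 1.91680103e-04,  3.55749423e-04, -1.42910573e-03,  9.49131662e-04,
        1.28852982e-03,  1.20586377e-03,  2.56164972e-05]), 'tau': array([-6.85559939e-06, -6.25445580e+01,  4.96834936e-02, -3.91586959e+01,
        1.63128320e-02,  1.01835129e-02, -1.44439298e-06]), 'position': array([ 0.16524666, -0.60236967,  0.23054533]), 'ee_rot': array([ 9.91047254e-01,  1.33509779e-01, -1.39116172e-04, -6.77943946e-04]), 'ft_force': array([-0.10730544, -0.15374148,  0.52176506]), 'torque': array([ 0.0021564 , -0.04097421,  0.01734513]), 'grasp_force': 0.0, 'grip_width': 0.9956117303720894}
top {'fx': 548.321, 'fy': 548.321, 'cx': 320.219, 'cy': 232.176, 'world_from_camera': [[-0.015, 0.981, -0.191, 0.314], [-1.0, -0.015, 0.0, 0.007], [-0.003, 0.191, 0.982, 1.303], [0.0, 0.0, 0.0, 1.0]]}
scene {'fx': 516.442, 'fy': 516.442, 'cx': 326.512, 'cy': 243.045, 'world_from_camera': [[-0.841, -0.327, 0.43, 1.084], [0.54, -0.489, 0.685, 0.788]
[... 587 characters left out ...]
0.87 [170. 302. 200. 325.] [0.376 0.315 0.05 ]
flow_valve 0.84 [177. 248. 205. 272.] [0.497 0.306 0.05 ]
relief_valve 0.95 [455. 288. 484. 309.] [ 0.398 -0.329  0.058]
relief_valve 0.93 [443. 232. 466. 255.] [ 0.525 -0.303  0.058]
round_dock 0.67 [430. 222. 480. 269.] [ 0.526 -0.31   0.026]
round_dock 0.62 [391. 156. 418. 186.] [ 0.71  -0.199  0.026]
two_port_dock 0.69 [339. 225. 398. 290.] [ 0.499 -0.106  0.026]
one_port_dock 0.71 [167. 222. 224. 288.] [0.513 0.301 0.026]
spare_tray 0.71 [249. 242. 305. 300.] [0.471 0.109 0.028]
jar 0.6 [390. 157. 415. 184.] [ 0.696 -0.187  0.075]
screwdriver 0.7 [308. 126. 320. 202.] [0.735 0.02  0.013]
collar 0.77 [211. 170. 232. 188.] [0.696 0.242 0.03 ]
```

View pics/top0.png

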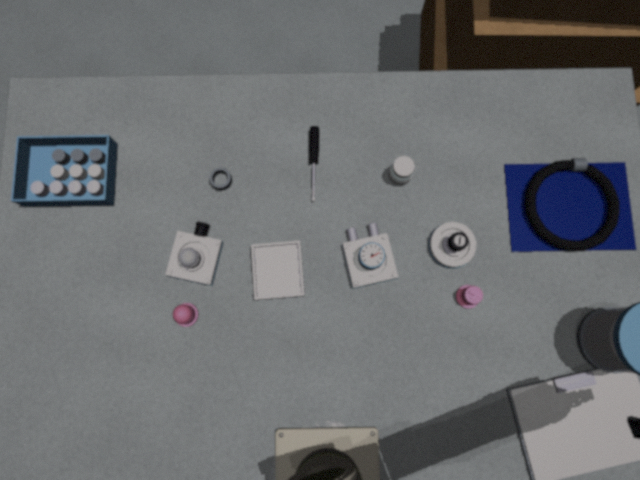

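View pics/scene0.png

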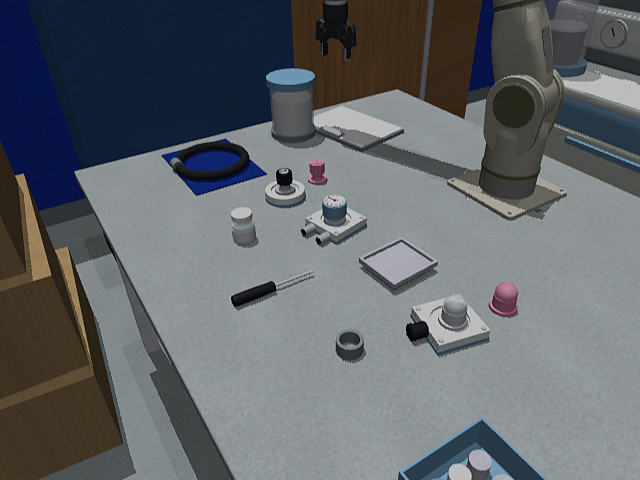

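The top view shows the gauge (371,257) on the two-port dock, the relief valve (457,241) on the round dock, the flow valve (190,257) on the one-port dock and the empty tray at (277,270). The pink look-alikes are at (184,314) and (469,295). The order will be gauge→tray, flow→two-port, relief→one-port, gauge→round. First I move above the gauge and square up the yaw.

Units first: shifts go in units of 100 mm and turns go in units of 0.05 rad. So 0.449 m is 4.49, -0.39 m is -3.9, 0.268 rad is 5.36.

Call:
shift_gripper(
  rows=[0, 0, 5.36, 4.49, -3.9, 0.3, 1, 0, 0, 5.36, 4.49, -3.9, 0.3, 1, 0, 0, 5.36, 4.49, -3.9, 0.3, 1, 0, 0, 5.36, 4.49, -3.9, 0.3, 1, 0, 0, 5.36, 4.49, -3.9, 0.3, 1, 0, 0, 5.36, 4.49, -3.9, 0.3, 1, 0, 0, 5.36, 4.49, -3.9, 0.3, 1, 0, 0, 5.36, 4.49, -3.9, 0.3, 1, 0, 0, 5.36, 4.49, -3.9, 0.3, 1, 0, 0, 5.36, 4.49, -3.9, 0.3, 1, 0, 0, 5.36, 4.49, -3.9, 0.3, 1, 0, 0, 5.36, 4.49, -3.9, 0.3, 1, 0, 0, 5.36, 4.49, -3.9, 0.3, 1, 0, 0, 5.36, 4.49, -3.9, 0.3, 1],
  clamp_n=30,
)

```text
clock: 2.35
position: [0.4949, -0.1087, 0.2014]
ee_rot: [1.0, -0.001, 0.0, 0.0]
ft_force: [1.1, -1.4, 0.2]
grip_width: 1.0
grasp_force: 0.0
```

```bash
cat >> h.py <<'E'
HT=dict(gauge=.076,flow_valve=.050,relief_valve=.078,round_dock=.026,two_port_dock=.026,one_port_dock=.026,spare_tray=.028)
def look(name,*things,off=None):
    o=manip.get_obs(); im=manip.camera("wrist"); cv2.imwrite(f"pics/{name}.png",im)
    print("tcp",np.round(o["position"],4),np.round(R.from_quat(o["ee_rot"]).as_matrix()[:,:2].T,3).tolist())
    for t in things:
        for r in manip.outline_of("wrist",t)[:2]:
            b=r["bbox"]; m=r["mask"].astype(np.uint8)
            c=max(cv2.findContours(m,0,2)[0],key=cv2.contourArea); (u,v),rad=cv2.minEnclosingCircle(c)
            p=ray("wrist",(b[0]+b[2])/2,(b[1]+b[3])/2,HT[t],o); q=ray("wrist",u,v,HT[t],o); w=ray("wrist",u+rad,v,HT[t],o)
            print(t,round(r["confidence"],2),np.round(b),"bbox",np.round(p[:2],4),"circ",np.round(q[:2],4),"r",round(float(np.linalg.norm(w-q)),4))
E
python3 - <<'E'
from h import *
look("w1","gauge","two_port_dock")
E
```

```text
tcp [ 0.4949 -0.1087  0.2014] [[1.0, -0.002, 0.0], [-0.002, -1.0, 0.0]]
gauge 0.91 [279. 173. 366. 270.] bbox [ 0.5041 -0.1095] circ [ 0.5038 -0.1095] r 0.0315
two_port_dock 0.92 [238.  92. 402. 292.] bbox [ 0.514  -0.1075] circ [ 0.5114 -0.1083] r 0.0814
```

View pics/w1.png

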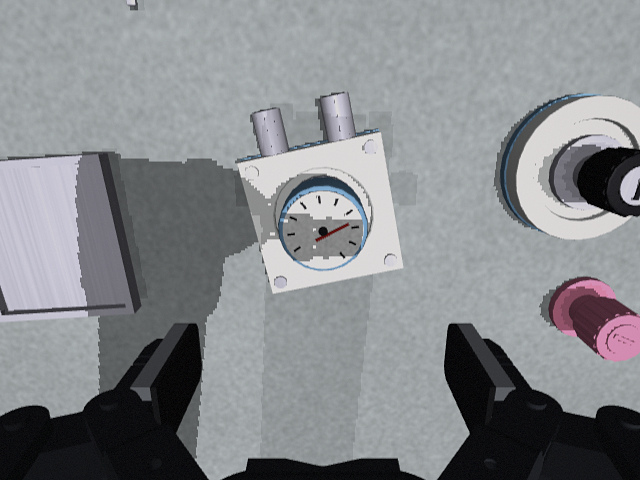

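```bash
python3 - <<'E'
from h import *
print(ray("wrist",323,228,.077)); print(ray("wrist",323,213,.026)); print([ray("wrist",u,v,.026).round(3) for u,v in [(237,160),(381,131),(403,268),(272,293)]])
E
```

```text
[ 0.50037658 -0.10919262  0.077     ]
[ 0.4978611  -0.10927903  0.026     ]
[array([ 0.538, -0.046,  0.026]), array([ 0.559, -0.151,  0.026]), array([ 0.453, -0.173,  0.026]), array([ 0.431, -0.068,  0.026])]
```

Wrist view: the dial is centred at (323,228), which puts the gauge at (0.499,-0.109). The dock centre from its corners is about (0.496,-0.109). Descend and grasp.

Call:
shift_gripper(
  rows=[0, 0, 0, 0.045, 0, 0.5, 1, 0, 0, 0, 0.045, 0, 0.9, 1, 0, 0, 0, 0.045, 0, 1.2, 1, 0, 0, 0, 0.045, 0, 1.4, 1, 0, 0, 0, 0.045, 0, 1.55, 1, 0, 0, 0, 0.045, 0, 1.6, 1, 0, 0, 0, 0.045, 0, 1.6, 0.6, 0, 0, 0, 0.045, 0, 1.6, 0.4, 0, 0, 0, 0.045, 0, 1.6, 0.4, 0, 0, 0, 0.045, 0, 1.6, 0.4, 0, 0, 0, 0.045, 0, 1.6, 0.4, 0, 0, 0, 0.045, 0, 1.6, 0.4, 0, 0, 0, 0.045, 0, 1.6, 0.4],
  clamp_n=30,
)

```text
clock: 4.12
position: [0.5003, -0.108, 0.0422]
ee_rot: [1.0, -0.0, 0.001, 0.0]
ft_force: [-1.0, 1.8, 7.3]
grip_width: 0.694
grasp_force: 33.3
```

Scaled: -0.217 m is -2.17, -0.06 m is -0.6.

Call:
shift_gripper(
  rows=[0, 0, 0, 0, 0, -0.1, 0.4, 0, 0, 0, 0, 0, -0.3, 0.4, 0, 0, 0, 0, 0, -0.5, 0.4, 0, 0, 0, -0.03, -0.2, -0.6, 0.4, 0, 0, 0, -0.08, -0.6, -0.6, 0.4, 0, 0, 0, -0.14, -1.1, -0.6, 0.4, 0, 0, 0, -0.21, -1.6, -0.6, 0.4, 0, 0, 0, -0.27, -2, -0.6, 0.4, 0, 0, 0, -0.29, -2.17, -0.5, 0.4, 0, 0, 0, -0.29, -2.17, -0.3, 0.4, 0, 0, 0, -0.29, -2.17, -0.15, 0.4, 0, 0, 0, -0.29, -2.17, -0.06, 0.4, 0, 0, 0, -0.29, -2.17, -0.03, 0.4, 0, 0, 0, -0.29, -2.17, -0.01, 0.4, 0, 0, 0, -0.29, -2.17, -0.01, 0.4],
)

```text
clock: 6.0
position: [0.471, 0.1092, 0.0426]
ee_rot: [1.0, -0.0, 0.0, 0.0]
ft_force: [0.1, -0.2, -2.5]
grip_width: 0.692
grasp_force: 33.1
```

Call:
shift_gripper(
  rows=[0, 0, 0, 0, 0, 0.01, 0.4, 0, 0, 0, 0, 0, 0.02, 0.4, 0, 0, 0, 0, 0, 0.02, 0.4],
)

```text
clock: 6.38
position: [0.4712, 0.1092, 0.0421]
ee_rot: [1.0, -0.0, 0.0, 0.001]
ft_force: [-10.5, -3.0, 21.6]
grip_width: 0.693
grasp_force: 35.6
```

Call:
shift_gripper(
  rows=[0, 0, 0, 0, 0, -0.01, 0.4, 0, 0, 0, 0, 0, -0.01, 0.75, 0, 0, 0, 0, 0, -0.01, 1, 0, 0, 0, 0, 0, -0.01, 1, 0, 0, 0, 0, 0, -0.2, 1, 0, 0, 0, 0, 0, -0.7, 1, 0, 0, 0, 0.02, -0.2, -1.2, 1, 0, 0, 0, 0.27, -1.96, -1.59, 1, 0, 0, 0, 0.27, -1.96, -1.59, 1, 0, 0, 0, 0.27, -1.96, -1.59, 1, 0, 0, 0, 0.27, -1.96, -1.59, 1, 0, 0, 0, 0.27, -1.96, -1.59, 1],
)

```text
clock: 7.88
position: [0.4978, 0.3049, 0.1999]
ee_rot: [1.0, 0.0, 0.0, 0.0]
ft_force: [0.8, -0.7, 1.0]
grip_width: 1.003
grasp_force: 0.0
```

```bash
python3 - <<'E'
from h import *
look("w2","flow_valve","one_port_dock","spare_tray","gauge")
E
```

```text
tcp [0.4978 0.3049 0.1999] [[1.0, 0.0, 0.0], [0.0, -1.0, 0.0]]
flow_valve 0.96 [281. 170. 352. 252.] bbox [0.508  0.3085] circ [0.5069 0.3089] r 0.0283
flow_valve 0.92 [268. 313. 329. 391.] bbox [0.3944 0.3233] circ [0.3939 0.3227] r 0.0314
one_port_dock 0.59 [238.  84. 405. 283.] bbox [0.5237 0.305 ] circ [0.5202 0.3046] r 0.0785
spare_tray 0.65 [484. 156. 640. 322.] bbox [0.4808 0.1188] circ [0.48   0.1152] r 0.086
gauge 0.91 [532. 213. 637. 312.] bbox [0.4795 0.1292] circ [0.4766 0.1257] r 0.0404
```

View pics/w2.png

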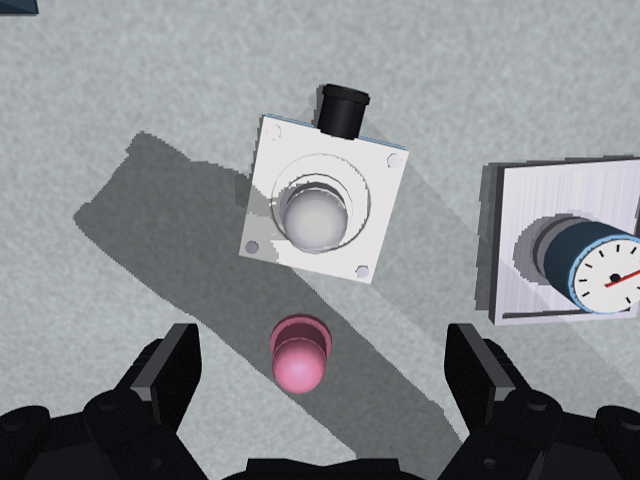

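```bash
python3 - <<'E'
from h import *
print("dome",ray("wrist",315,221,.057), "recess",ray("wrist",320,203,.026))
c=[ray("wrist",u,v,.026) for u,v in [(264,115),(408,152),(371,283),(239,255)]]; print(np.mean(c,0))
t=[ray("wrist",u,v,.028) for u,v in [(503,168),(495,324)]]; print(t)
E
```

```text
dome [0.50339422 0.30838583 0.057     ] recess [0.50923043 0.30504869 0.026     ]
[0.50780793 0.30462969 0.026     ]
[array([0.53563737, 0.17070872, 0.028     ]), array([0.40746444, 0.16067456, 0.028     ])]
```

```bash
python3 - <<'E'
import cv2
im=cv2.imread("pics/w2.png")[100:300,230:420]; cv2.imwrite("pics/w2c.png",cv2.resize(im,None,fx=3,fy=3,interpolation=2))
E
```

```text
(no output)
```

View pics/w2c.png

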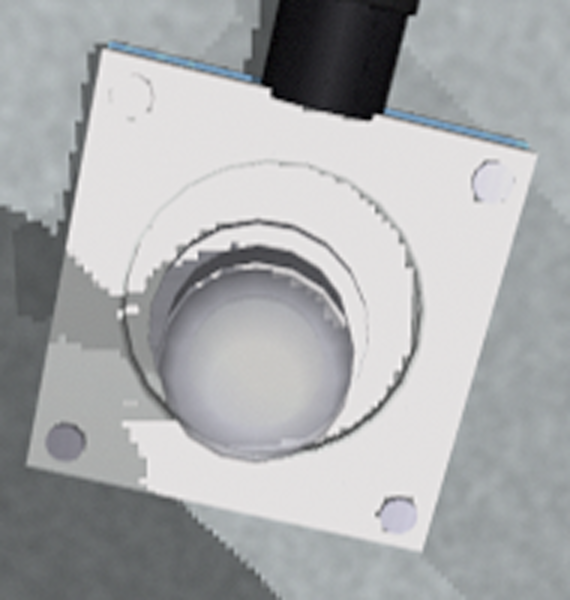

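Crop: the foot circle is centred near (316,210) and the dome near (315,221), which both put the valve at (0.5035,0.308). The one-port recess centre is about (0.508,0.305). Grasp the flow valve.

Call:
shift_gripper(
  rows=[0, 0, 0, 0.055, -0.035, 0.5, 1, 0, 0, 0, 0.055, -0.035, 1, 1, 0, 0, 0, 0.055, -0.035, 1.3, 1, 0, 0, 0, 0.055, -0.035, 1.5, 1, 0, 0, 0, 0.055, -0.035, 1.65, 1, 0, 0, 0, 0.055, -0.035, 1.7, 1, 0, 0, 0, 0.055, -0.035, 1.7, 0.6, 0, 0, 0, 0.055, -0.035, 1.7, 0.4, 0, 0, 0, 0.055, -0.035, 1.7, 0.3, 0, 0, 0, 0.055, -0.035, 1.7, 0.3, 0, 0, 0, 0.055, -0.035, 1.7, 0.3, 0, 0, 0, 0.055, -0.035, 1.7, 0.3, 0, 0, 0, 0.055, -0.035, 1.7, 0.3],
  clamp_n=30,
)

```text
clock: 9.75
position: [0.5038, 0.3091, 0.0303]
ee_rot: [1.0, -0.0, 0.001, -0.0]
ft_force: [-1.8, -1.8, 6.0]
grip_width: 0.526
grasp_force: 30.6
```

Scaled: 0.418 m is 4.18, -0.1 m is -1.

Call:
shift_gripper(
  rows=[0, 0, 0, 0, 0, -0.1, 0.3, 0, 0, 0, 0, 0, -0.3, 0.3, 0, 0, 0, 0, 0, -0.6, 0.3, 0, 0, 0, 0, 0, -0.9, 0.3, 0, 0, 0, 0, 0.2, -1, 0.3, 0, 0, 0, -0.01, 0.6, -1, 0.3, 0, 0, 0, -0.02, 1.1, -1, 0.3, 0, 0, 0, -0.03, 1.6, -1, 0.3, 0, 0, 0, -0.04, 2.1, -1, 0.3, 0, 0, 0, -0.05, 2.6, -1, 0.3, 0, 0, 0, -0.06, 3.1, -1, 0.3, 0, 0, 0, -0.07, 3.6, -1, 0.3, 0, 0, 0, -0.075, 3.95, -1, 0.3, 0, 0, 0, -0.075, 4.12, -0.9, 0.3, 0, 0, 0, -0.075, 4.18, -0.6, 0.3, 0, 0, 0, -0.075, 4.18, -0.3, 0.3, 0, 0, 0, -0.075, 4.18, -0.12, 0.3, 0, 0, 0, -0.075, 4.18, -0.05, 0.3, 0, 0, 0, -0.075, 4.18, -0.01, 0.3, 0, 0, 0, -0.075, 4.18, 0, 0.3],
)

```text
clock: 12.25
position: [0.4963, -0.1091, 0.0303]
ee_rot: [1.0, 0.0, 0.0, 0.0]
ft_force: [-4.9, 1.8, 11.1]
grip_width: 0.531
grasp_force: 32.5
```

Scaled: 0.196 m is 1.96, 0.029 m is 0.29.

Call:
shift_gripper(
  rows=[0, 0, 0, 0, 0, 0, 0.7, 0, 0, 0, 0, 0, 0, 1, 0, 0, 0, 0, 0, 0, 1, 0, 0, 0, 0, 0, -0.2, 1, 0, 0, 0, 0, 0, -0.7, 1, 0, 0, 0, 0.02, 0.2, -1.2, 1, 0, 0, 0, 0.29, 1.96, -1.7, 1, 0, 0, 0, 0.29, 1.96, -1.7, 1, 0, 0, 0, 0.29, 1.96, -1.7, 1, 0, 0, 0, 0.29, 1.96, -1.7, 1, 0, 0, 0, 0.29, 1.96, -1.7, 1, 0, 0, 0, 0.29, 1.96, -1.7, 1],
)

```text
clock: 13.75
position: [0.5248, -0.3038, 0.1992]
ee_rot: [1.0, 0.001, -0.0, -0.0]
ft_force: [0.6, 0.5, -0.9]
grip_width: 1.0
grasp_force: 0.0
```

```bash
python3 - <<'E'
from h import *
look("w3","relief_valve","round_dock","flow_valve")
E
```

```text
tcp [ 0.5248 -0.3038  0.1992] [[1.0, 0.002, -0.0], [0.002, -1.0, -0.0]]
relief_valve 0.79 [294. 175. 368. 262.] bbox [ 0.5374 -0.3098] circ [ 0.5377 -0.3082] r 0.0274
relief_valve 0.64 [331. 307. 398. 396.] bbox [ 0.4404 -0.3345] circ [ 0.4395 -0.3331] r 0.0308
round_dock 0.77 [258. 136. 399. 280.] bbox [ 0.5323 -0.3087] circ [ 0.5347 -0.3078] r 0.0539
flow_valve 0.94 [ 11. 217. 114. 296.] bbox [ 0.501  -0.1155] circ [ 0.4961 -0.1146] r 0.0382
flow_valve 0.46 [294. 177. 367. 260.] bbox [ 0.5303 -0.3101] circ [ 0.5304 -0.3086] r 0.0303
```

View pics/w3.png

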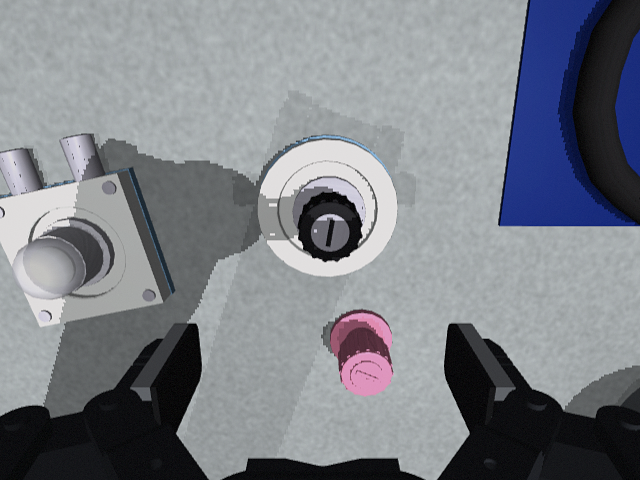

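```bash
python3 - <<'E'
from h import *
print("knob",ray("wrist",330,233,.078), "foot",ray("wrist",331,212,.028),"dock",ray("wrist",328,208,.026))
E
```

```text
knob [ 0.52752995 -0.31012453  0.078     ] foot [ 0.52927878 -0.31173432  0.028     ] dock [ 0.53190737 -0.30947387  0.026     ]
```

Wrist view: the flow valve sits in the two-port recess. The relief knob's disc is at (330,233), giving (0.528,-0.3105), and the round dock's face is at (328,208), giving (0.531,-0.309). Grasp the relief valve.

Scaled: 0.159 m is 1.59, 0.0067 m is 0.067.

Call:
shift_gripper(
  rows=[0, 0, 0, 0.03, 0.067, 0.5, 1, 0, 0, 0, 0.03, 0.067, 0.9, 1, 0, 0, 0, 0.03, 0.067, 1.2, 1, 0, 0, 0, 0.03, 0.067, 1.4, 1, 0, 0, 0, 0.03, 0.067, 1.55, 1, 0, 0, 0, 0.03, 0.067, 1.59, 1, 0, 0, 0, 0.03, 0.067, 1.59, 0.6, 0, 0, 0, 0.03, 0.067, 1.59, 0.4, 0, 0, 0, 0.03, 0.067, 1.59, 0.3, 0, 0, 0, 0.03, 0.067, 1.59, 0.3, 0, 0, 0, 0.03, 0.067, 1.59, 0.3, 0, 0, 0, 0.03, 0.067, 1.59, 0.3, 0, 0, 0, 0.03, 0.067, 1.59, 0.3],
  clamp_n=30,
)

```text
clock: 15.58
position: [0.5283, -0.3122, 0.0413]
ee_rot: [1.0, -0.0, 0.001, 0.0]
ft_force: [-0.8, 0.6, 6.1]
grip_width: 0.472
grasp_force: 30.5
```

Scaled: -0.616 m is -6.16, -0.02 m is -0.2.

Call:
shift_gripper(
  rows=[0, 0, 0, 0, 0, -0.1, 0.2, 0, 0, 0, 0, 0, -0.3, 0.2, 0, 0, 0, 0, 0, -0.6, 0.2, 0, 0, 0, 0, 0, -0.9, 0.2, 0, 0, 0, 0, -0.2, -1, 0.2, 0, 0, 0, -0.02, -0.6, -1, 0.2, 0, 0, 0, -0.04, -1.1, -1, 0.2, 0, 0, 0, -0.05, -1.6, -1, 0.2, 0, 0, 0, -0.06, -2.1, -1, 0.2, 0, 0, 0, -0.08, -2.6, -1, 0.2, 0, 0, 0, -0.1, -3.1, -1, 0.2, 0, 0, 0, -0.12, -3.6, -1, 0.2, 0, 0, 0, -0.14, -4.1, -1, 0.2, 0, 0, 0, -0.15, -4.6, -1, 0.2, 0, 0, 0, -0.16, -5.1, -1, 0.2, 0, 0, 0, -0.18, -5.6, -1, 0.2, 0, 0, 0, -0.2, -6, -1, 0.2, 0, 0, 0, -0.2, -6.16, -0.8, 0.2, 0, 0, 0, -0.2, -6.16, -0.5, 0.2, 0, 0, 0, -0.2, -6.16, -0.3, 0.2],
)

```text
clock: 18.08
position: [0.506, 0.3044, 0.0687]
ee_rot: [1.0, 0.001, -0.001, 0.0]
ft_force: [0.1, -0.4, -2.1]
grip_width: 0.478
grasp_force: 30.7
```

Call:
shift_gripper(
  rows=[0, 0, 0, 0, 0, 0.15, 0.2, 0, 0, 0, 0, 0, 0.24, 0.2, 0, 0, 0, 0, 0, 0.28, 0.2, 0, 0, 0, 0, 0, 0.29, 0.2, 0, 0, 0, 0, 0, 0.29, 0.2],
)

```text
clock: 18.7
position: [0.5081, 0.3041, 0.0418]
ee_rot: [1.0, -0.0, 0.0, -0.0]
ft_force: [-0.3, -0.5, -0.8]
grip_width: 0.472
grasp_force: 30.7
```

Scaled: 0.196 m is 1.96, -0.159 m is -1.59.

Call:
shift_gripper(
  rows=[0, 0, 0, 0, 0, 0.01, 0.2, 0, 0, 0, 0, 0, 0.01, 0.2, 0, 0, 0, 0, 0, 0.005, 0.7, 0, 0, 0, 0, 0, 0.005, 1, 0, 0, 0, 0, 0, 0.005, 1, 0, 0, 0, 0, 0, -0.2, 1, 0, 0, 0, 0, 0, -0.7, 1, 0, 0, 0, -0.02, 0.2, -1.2, 1, 0, 0, 0, -0.37, 1.96, -1.59, 1, 0, 0, 0, -0.37, 1.96, -1.59, 1, 0, 0, 0, -0.37, 1.96, -1.59, 1, 0, 0, 0, -0.37, 1.96, -1.59, 1, 0, 0, 0, -0.37, 1.96, -1.59, 1],
)

```text
clock: 20.32
position: [0.4709, 0.1085, 0.2014]
ee_rot: [1.0, -0.0, 0.001, 0.0]
ft_force: [-1.4, 1.0, 0.1]
grip_width: 0.998
grasp_force: 0.0
```

```bash
python3 - <<'E'
from h import *
look("w4","relief_valve","gauge")
E
```

```text
tcp [0.4709 0.1085 0.2014] [[1.0, -0.0, 0.002], [-0.0, -1.0, 0.0]]
relief_valve 0.8 [  2. 127. 105. 212.] bbox [0.5142 0.2753] circ [0.5106 0.2803] r 0.0347
gauge 0.67 [276. 180. 364. 278.] bbox [0.4752 0.1095] circ [0.4752 0.109 ] r 0.0314
```

View pics/w4.png

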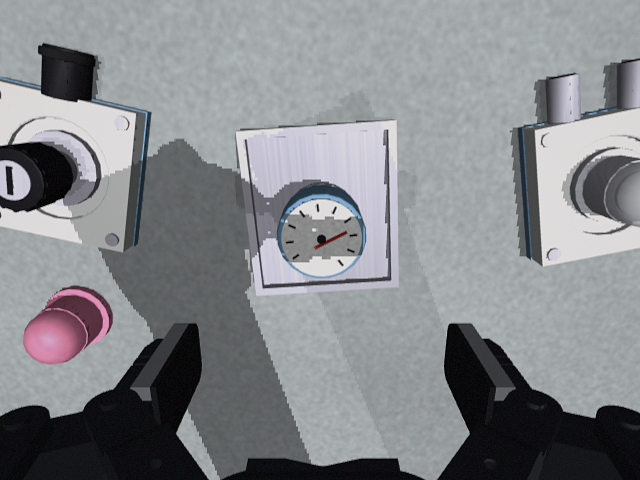

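Wrist view: the relief valve sits in the one-port recess, centred in it. The gauge is in the tray with its dial at (322,236), directly under the tool. Take it to the round dock.

Scaled: 0.16 m is 1.6, 0.155 m is 1.55.

Call:
shift_gripper(
  rows=[0, 0, 0, 0, 0, 0.5, 1, 0, 0, 0, 0, 0, 0.9, 1, 0, 0, 0, 0, 0, 1.2, 1, 0, 0, 0, 0, 0, 1.4, 1, 0, 0, 0, 0, 0, 1.55, 1, 0, 0, 0, 0, 0, 1.6, 1, 0, 0, 0, 0, 0, 1.6, 0.6, 0, 0, 0, 0, 0, 1.6, 0.4, 0, 0, 0, 0, 0, 1.6, 0.4, 0, 0, 0, 0, 0, 1.6, 0.4, 0, 0, 0, 0, 0, 1.6, 0.4, 0, 0, 0, 0, 0, 1.6, 0.4],
  clamp_n=30,
)

```text
clock: 21.98
position: [0.4714, 0.1082, 0.0411]
ee_rot: [1.0, -0.0, 0.001, -0.0]
ft_force: [-2.4, -0.0, 6.3]
grip_width: 0.694
grasp_force: 33.3
```

Scaled: -0.06 m is -0.6, 0.06 m is 0.6.

Call:
shift_gripper(
  rows=[0, 0, 0, 0, 0, -0.1, 0.4, 0, 0, 0, 0, 0, -0.3, 0.4, 0, 0, 0, 0, 0, -0.6, 0.4, 0, 0, 0, 0, 0, -0.9, 0.4, 0, 0, 0, 0.03, 0.2, -1, 0.4, 0, 0, 0, 0.08, 0.6, -1, 0.4, 0, 0, 0, 0.15, 1.1, -1, 0.4, 0, 0, 0, 0.22, 1.6, -1, 0.4, 0, 0, 0, 0.3, 2.1, -1, 0.4, 0, 0, 0, 0.37, 2.6, -1, 0.4, 0, 0, 0, 0.44, 3.1, -1, 0.4, 0, 0, 0, 0.52, 3.6, -1, 0.4, 0, 0, 0, 0.58, 4, -1, 0.4, 0, 0, 0, 0.6, 4.17, -0.8, 0.4, 0, 0, 0, 0.6, 4.17, -0.5, 0.4, 0, 0, 0, 0.6, 4.17, -0.25, 0.4, 0, 0, 0, 0.6, 4.17, -0.1, 0.4, 0, 0, 0, 0.6, 4.17, -0.04, 0.4, 0, 0, 0, 0.6, 4.17, -0.01, 0.4, 0, 0, 0, 0.6, 4.17, -0.01, 0.4],
)

```text
clock: 24.48
position: [0.531, -0.3092, 0.042]
ee_rot: [1.0, -0.0, 0.0, 0.0]
ft_force: [1.1, -0.0, -3.2]
grip_width: 0.689
grasp_force: 33.2
```

Scaled: 0.001 m is 0.01.

Call:
shift_gripper(
  rows=[0, 0, 0, 0, 0, 0.01, 0.4, 0, 0, 0, 0, 0, 0.01, 0.4, 0, 0, 0, 0, 0, 0.01, 0.4],
)

```text
clock: 24.85
position: [0.5311, -0.3093, 0.0412]
ee_rot: [1.0, -0.0, 0.001, 0.0]
ft_force: [-1.9, 0.3, 6.6]
grip_width: 0.691
grasp_force: 33.7
```

In contact at 6.6 N. Release, retreat up and back, and check.

Call:
shift_gripper(
  rows=[0, 0, 0, 0, 0, 0, 0.75, 0, 0, 0, 0, 0, 0, 1, 0, 0, 0, 0, 0, 0, 1, 0, 0, 0, 0, 0, -0.2, 1, 0, 0, 0, 0, 0, -0.7, 1, 0, 0, 0, 0, 0, -1.2, 1, 0, 0, 0, 0, 0, -1.6, 1, 0, 0, 0, 0, 0, -1.6, 1],
)

```text
clock: 25.85
position: [0.5325, -0.3096, 0.2057]
ee_rot: [1.0, -0.0, 0.003, 0.002]
ft_force: [-0.1, 1.5, -0.3]
grip_width: 1.001
grasp_force: 0.0
```

```bash
python3 - <<'E'
from h import *
look("w5","gauge","round_dock")
E
```

```text
tcp [ 0.5325 -0.3096  0.2057] [[1.0, -0.0, 0.007], [-0.0, -1.0, 0.004]]
gauge 0.88 [276. 185. 364. 280.] bbox [ 0.5342 -0.3093] circ [ 0.5351 -0.3099] r 0.0315
round_dock 0.8 [252. 147. 388. 284.] bbox [ 0.5335 -0.309 ] circ [ 0.5345 -0.3082] r 0.0539
```

Call:
shift_gripper(
  rows=[0, 0, 0, -2, 2, -0.3, 1, 0, 0, 0, -2, 2, -0.3, 1, 0, 0, 0, -2, 2, -0.3, 1, 0, 0, 0, -2, 2, -0.3, 1, 0, 0, 0, -2, 2, -0.3, 1, 0, 0, 0, -2, 2, -0.3, 1, 0, 0, 0, -2, 2, -0.3, 1],
)

```text
clock: 26.88
position: [0.3312, -0.508, 0.2294]
ee_rot: [1.0, 0.0, -0.0, -0.001]
ft_force: [1.2, 1.4, -0.2]
grip_width: 1.0
grasp_force: 0.0
```

```bash
python3 - <<'E'
from h import *
cv2.imwrite("pics/s5.png",cv2.resize(manip.camera("scene")[140:370,160:540],None,fx=2,fy=2,interpolation=2))
E
```

```text
(no output)
```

View pics/w5.png

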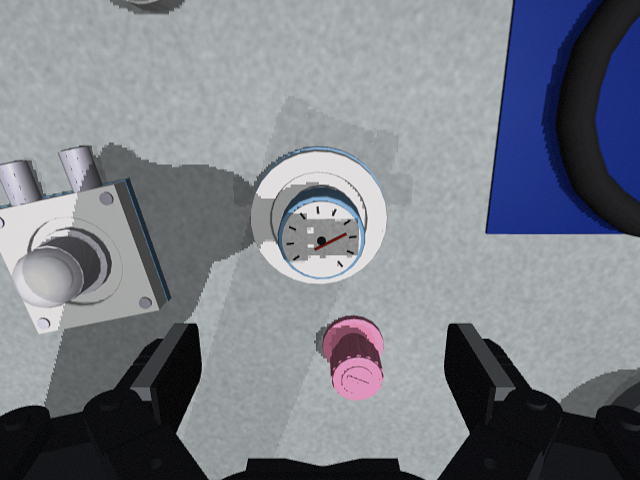

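View pics/s5.png

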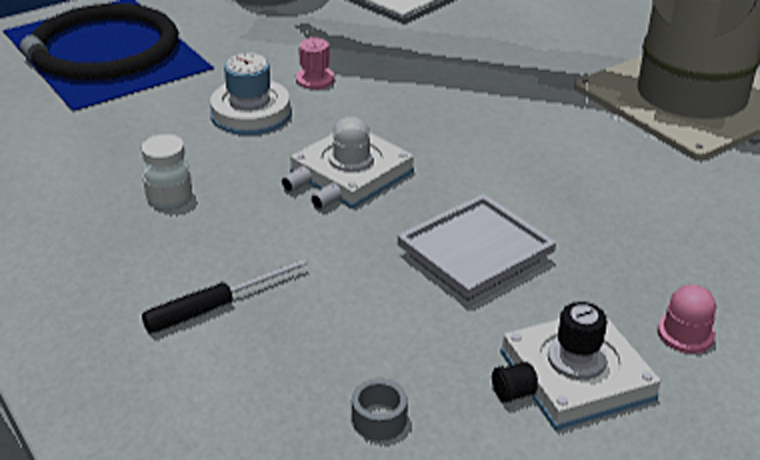

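All three parts are upright in their own recesses: gauge (248,75), flow valve (351,145) and relief valve (582,330) in the scene crop. The tray is empty and the bystanders are where they were.

```bash
python3 -c "from workcell import manip; print(manip.hand_in())"
```

```text
the job is handed in; nothing more can be done
None
```

The gauge is on the round dock, the flow valve on the two-port dock and the relief valve on the one-port dock; the final pictures show all three upright in their recesses and released, and the job was handed in at about 27 s.

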